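# Clamp a wooden plinth and sand its top with one steady stroke

### The arm

A 6-joint arm with a two-finger parallel gripper is mounted at the origin on a cart in front of the work surface, level with it; the furniture and walls round the work are solid. World frame = base frame: x ahead of the robot, y to its left, z up, the work surface at z = 0. Lengths are in m, angles in rad, forces in N, time in s.
With the tool pointing down it reaches from about 0.35 to 0.875 m from the base axis. Payload 15.5 kg.
Tool frame: the origin (TCP) lies on the centre line of the jaws, within the pads' length; the fingertips stand manip.tcp_to_tips ahead of it and the grasp point (between the pads) is the TCP (manip.tcp_to_tips is the distance from the TCP to the fingertips, in m); z points along the fingers, y is the line along which they close (so a half turn about z gives the same grasp; the last joint's range is limited). The gripper opens to 85 mm and grips with 20 to 120 N. Pads are 22 mm wide; open, the fingers measure 114 mm over their backs; the gripper's body (76 mm by 85 mm) begins 54 mm behind the grasp point. The pads swing forward as they close: fully open they stand 13 mm farther back than shut.
Start: joints at [-1.278, 0.494, 1.345, -0, 1.302, -0.096], TCP at [0.236, -0.579, 0.25] pointing down, gripper open.
Joint ranges: [-2.91, 2.91], [-0.82, 2.16], [0.22, 2.67], [-1.22, 4.37], [0.12, 2.79], [-3.08, 3.08]. Speed limits (rad/s): [1.89, 1.89, 2.57, 3.01, 3.01, 3.01].

### API

Orientations are given as a unit quaternion [x, y, z, w].
In Python, from cell import manip gives the robot as it stands.
- The arm moves only by the tool arm_command, never from a script. Its argument "plan" is a list of rows, each a list of 5 numbers: the shift along the tool's x, y, z in m, then the turn about the tool's z in rad, then the closure, from 0 (fully open) to 1 (shut). A call has exactly 8 rows; each row shifts and turns the commanded pose from where the row before left it, along the tool's axes as they then stand; what a row does not reach is not made up. A row lasts 1/8 s, in which the tool goes at most 62.5 mm and 10.7 degrees, less where a joint would pass 70% of its speed; a pose out of reach is approached as far as the arm can. A call is refused whole if a number of a shift passes 0.0625 or a number of a turn 0.188, either way. A call with a gripper value outside its range is refused whole. The fingers move at their own pace and stop on an object; "force" is the grip in N (left out, the last holds). Time passes only in rows, so rows that do not move let the fingers close, or fill a call up. It gives the time, the measured TCP pose, the force, the opening and the grip force at its end, in the units of the state.
- manip.get_state(): the state, without advancing time (a new reading comes with each control period).
- manip.camera(name): name is "scene" or "top" or "wrist"; returns the picture (420x560x3 uint8, blue, green, red); there is no depth.
- manip.camera_model(name): a dict with "camera_matrix" (3x3 intrinsics, pixels), "T" (4x4, takes a point from camera to world coordinates). Camera axes: x right, y up, looking along -z (the intrinsics and any distortion apply to the point x, -y, -z); pixel columns grow to the right and rows downward; lengths in m; the calibration is good to about 2 mm. The wrist camera is an equidistant fisheye: a pixel r from the principal point sees the ray r / f radians off the axis. A picture is of the moment at which its call begins: read the wrist's pose just before it. camera_model takes no time and is no camera call; for the wrist camera it gives the pose at the moment of the call.
- manip.job_done(): hands the job in; it is judged then, once.
The state is a dict: "time_s": time; "joint_positions": joint angles; "dq": joint speeds; "effort": joint torques, N m; "ee_pos": TCP position; "eef_rot": TCP orientation; "force": force on the tool from outside, world axes, zero at the start; "moment": the same for the moment, N m; "width": opening from 0.0 (shut) to 1.0 (fully open); "gripper_force": force on a finger pad.
Only numpy, scipy, OpenCV 4.12 (cv2) and the standard library are available. Lean on these libraries where they do the work, as an engineer would, in place of code of your own. Each camera call takes 0.05 s, during which the arm holds its last target. There are 200 camera calls.

### The job

Clamp the wooden plinth in its jig by turning the wing knob clockwise until it slips, then stop turning. Take the hand sander, lay it across the near end of the plinth, and push it along the top to the far end in one steady stroke, its foam kept about half squeezed all the way, never flat. Lift it off and put it back sole-down on the bench beside the jig, leaving the plinth clamped.

Things in the scene. Friction and masses are not known exactly. Their poses are not given: they have to be found in the camera images.
- jig: Plywood bed 170 x 232 x 15 mm, screwed to the bench. Origin on the bench under the middle of the plinth's place, x along the plinth away from the robot, y to the left, z up; the bed reaches from y = -152 to +80 mm. A wooden fence 12 mm high stands at its left (inner face y = +46 mm); at its right a low sliding jaw (top 27 mm above the bench) and behind it a metal gear housing 50 x 46 mm (centre y = -118 mm, top 38 mm above the bench) carrying the wing knob.
- plinth: Flat wooden block 90 x 130 x 18 mm, loose on the bed between fence and jaw, with 3 mm of play until clamped. Origin at the centre of its underside (15 mm above the bench; top 33 mm above the bench); its own y axis is its length and points away from the robot, so the near end is y = -65 mm and the far end y = +65 mm; its x axis is its width.
- jaw: The jig's aluminium jaw, 100 x 14 x 12 mm, on stiff springs on a carrier that a rack, geared to the knob, moves to the left against the plinth's right edge, 5 mm per rad; self-locking. Its origin coincides with the jig's while it is fully back.
- knob_grip (a point): Centre of the black wing knob's bar, 62 mm above the bench. The bar is 50 mm long along the point's x axis, 14 mm thick along its y axis, 28 mm high (48 to 76 mm above the bench). The knob turns about the vertical. Clockwise from above tightens: about 0.6 rad of turn brings the jaw to the plinth, the next 0.3 rad squeezes it tight; beyond that the knob slips on its gear at 0.23 N m and clamps no harder.
- knob (a joint): How far the knob has slipped on its gear, rad: 0 until it slips, then growing as it is turned on clockwise. 0.15 to 0.5 is plenty; more than 1.6 counts as overturned.
- sander: Hand sander, 280 g: wooden deck 70 x 104 mm on a foam cushion, with a thin abrasive sole plate below. Origin at the centre of the sole's face when unsqueezed (on the bench: z = 0), z up. On top a wooden handle bar, 28 mm thick along x, 86 mm long along y, from 33 to 65 mm above the origin (its top edges are rounded). It works with its x axis along the plinth and its 104 mm length across it; it may be turned half round.
- sole (a joint): How far the foam is squeezed, m: 0 free, 0.012 flat. It takes 3.6 N to begin and 1.2 N more for every mm (about 11 N at 0.006). To lie on the plinth unsqueezed the sander's origin is 33 mm above the bench; squeezed by d it is d lower.
There are look-alikes about, which are no part of the job. What is shaped like the plinth but purple is not meant.

How it is judged:
On the way, in this order (a step that is already met when the one before it is completed fails the run):
1. the knob has been turned until it slipped (at least 0.1 rad) and the jaw holds the plinth (value of joint knob above 0.1 rad and contact force between jaw and plinth above 6 N), for 0.2 s.
2. the sander lies across the plinth's near end (its middle at least 25 mm short of the plinth's), foam squeezed 1.5 to 10.5 mm (y of sander in the frame of plinth between -0.06 and -0.025 m and x of sander in the frame of plinth between -0.02 and 0.02 m and angle between the x axis of sander and the y axis of plinth, either way round below 0.25 rad and contact force between sander and plinth above 4 N and value of joint sole between 0.0015 and 0.0105 m), for 0.1 s.
3. still squeezed so, it passes the first third (y of sander in the frame of plinth between -0.024 and -0.008 m and x of sander in the frame of plinth between -0.02 and 0.02 m and angle between the x axis of sander and the y axis of plinth, either way round below 0.25 rad and contact force between sander and plinth above 4 N and value of joint sole between 0.0015 and 0.0105 m), for 0.05 s.
4. still squeezed so, it passes the middle (y of sander in the frame of plinth between -0.008 and 0.008 m and x of sander in the frame of plinth between -0.02 and 0.02 m and angle between the x axis of sander and the y axis of plinth, either way round below 0.25 rad and contact force between sander and plinth above 4 N and value of joint sole between 0.0015 and 0.0105 m), for 0.05 s.
5. still squeezed so, it passes the last third (y of sander in the frame of plinth between 0.008 and 0.024 m and x of sander in the frame of plinth between -0.02 and 0.02 m and angle between the x axis of sander and the y axis of plinth, either way round below 0.25 rad and contact force between sander and plinth above 4 N and value of joint sole between 0.0015 and 0.0105 m), for 0.05 s.
6. still squeezed so, it reaches the far end (at least 25 mm past the middle) (y of sander in the frame of plinth between 0.025 and 0.06 m and x of sander in the frame of plinth between -0.02 and 0.02 m and angle between the x axis of sander and the y axis of plinth, either way round below 0.25 rad and contact force between sander and plinth above 4 N and value of joint sole between 0.0015 and 0.0105 m), for 0.05 s.
At the end, for the whole second after the job is handed in: The sander stands sole-down on the bench, level within 0.06 rad, at rest, its middle more than 110 mm from the plinth's; the plinth lies flat, within 10 mm of where it was, held by the jaw with more than 6 N, the knob having slipped by 0.1 to 1.6 rad (all of step 1 and height (world z) of sander between -0.006 and 0.006 m and angle between each of sander, plinth's own z axis and vertical below 0.06 rad and linear speed of sander below 0.02 m/s and horizontal distance between sander and plinth above 0.11 m and distance of plinth from where it was at the start of the episode below 0.01 m); the robot touches nothing.
It fails at once if the foam is squeezed flat (more than 11.5 mm) (value of joint sole above 0.0115 m).
It fails at once if the plinth slides more than 10 mm (distance of plinth from where it was at the start of the episode above 0.01 m).
It fails at once if the knob is turned on and on (slip over 1.6 rad) (value of joint knob above 1.6 rad).
It also fails if it takes over 72 s, if anything falls off the work surface, if the arm or the gripper's body presses on something with over 40 N, if the wrist force passes 120 N, or if a joint passes its speed limit or range.

## Working session

There is one attempt and no reset: what is moved stays moved. The work goes in short steps, Python scripts to look and compute and a tool call to move; the robot and the scene stay as the last step left them, time stands still between calls to the robot, and variables do not carry over. Pictures are saved under pics/ and viewed, at most 10 in all, crops included, and the job is handed in when it is done.

Besides the shell and the picture viewer there is one more tool, called after "Call:" by a JSON object that holds its "op" and its "data", one argument or row to a line. arm_command: Moves the arm, as the interface text tells. Its arguments: {"type":"object","properties":{"plan":{"type":"array"},"force":{"type":"number"}},"required":["plan"]}

```bash
mkdir -p pics; python3 - <<'E'
from cell import manip
import cv2,numpy as np
s=manip.get_state();print(s, manip.tcp_to_tips)
for n in["scene","top"]:
    im=manip.camera(n);cv2.imwrite(f"pics/{n}0.png",im);m=manip.camera_model(n);print(n,m)
E
```

```text
{'time_s': 0.0, 'joint_positions': array([-1.27850795e+00,  4.94164475e-01,  1.34613121e+00, -6.96967678e-05,
        1.30247984e+00, -9.55417723e-02]), 'dq': array([-4.03798290e-04,  7.44654158e-05,  1.26787176e-04,  8.65761029e-04,
        2.41043784e-03,  1.18984777e-05]), 'effort': array([ 2.92358163e-03, -8.82140136e+01, -3.83855796e+01,  1.17457189e-04,
        1.03338817e-02,  9.59280101e-06]), 'ee_pos': array([ 0.2362257 , -0.57827941,  0.24971184]), 'eef_rot': array([ 9.81255358e-01,  1.92711111e-01, -9.15210634e-05, -5.85274739e-04]), 'force': array([ 0.69092773, -1.09034214, -0.87389324]), 'moment': array([-0.05523505, -0.00777106,  0.01968719]), 'gripper_force': 0.0, 'width': 1.002379805777354} 0.019
scene {'camera_matrix': array([[454.78390751,   0.        , 283.08922229],
       [  0.        , 454.78390751, 204.75675799],
       [  0.        ,   0.        ,   1.        ]]), 'T': array([[-7.17589501e-01,  5.41094200e-01, -4.38500142e-01,
        -8.70466254e-04],
       [-6.96466245e-01, -5.57253730e-01,  4.52109555e-01,
         5.18247728e-01],
       [ 2.78018426e-04,  6.29829618e-01,  7.76733272e-01,
         1.00971134e+00],
       [ 0.00000000e+00,  0.00000000e+00,  0.00000000e+00,
         1.00000000e+00]])}
top {'camera_matrix': array([[407.49508366,   0.        , 282.30451926],
       [  0.        , 407.49508366, 220.25580846],
       [  0.        ,   0.        ,   1.        ]]), 'T': array([[-0.01338965,  0.99832295, -0.05632062,  0.45589556],
       [-0.99986334, -0.01391395, -0.00892753, -0.03212721],
       [-0.0096962 ,  0.05619338,  0.99837282,  1.09003486],
       [ 0.        ,  0.        ,  0.        ,  1.        ]])}
```

View pics/top0.png

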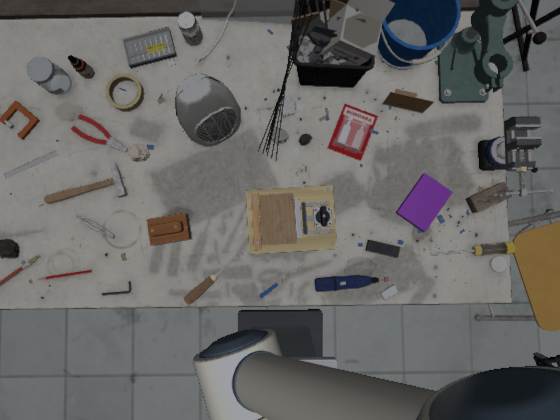

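View pics/scene0.png

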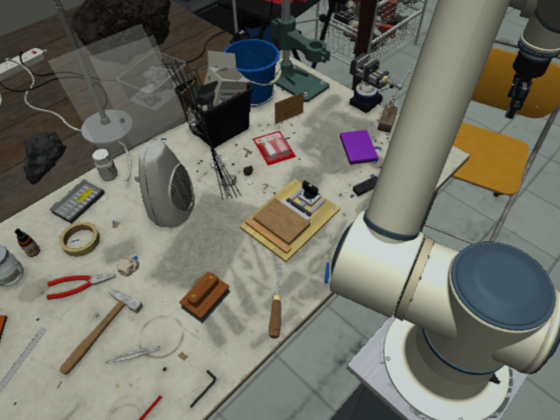

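The top view shows the jig at about (292,220), its knob at (322,215), the sander at (168,229) with its length roughly along world y, and the purple decoy at (425,202). I'll measure these now.

```bash
cat > h.py <<'E'
import numpy as np,cv2
from cell import manip
def ray(m,px):
    K=m["camera_matrix"];T=m["T"]
    d=np.array([(px[0]-K[0,2])/K[0,0],-(px[1]-K[1,2])/K[1,1],-1.]);return T[:3,3],T[:3,:3]@d
def onz(m,px,z):
    o,d=ray(m,px);return (o+d*(z-o[2])/d[2])[:3]
E
python3 - <<'E'
from h import *
im=cv2.imread("pics/top0.png");m=manip.camera_model("top")
hsv=cv2.cvtColor(im,cv2.COLOR_BGR2HSV)
for p in[(168,220),(155,235),(275,215),(252,240),(330,245),(322,215),(310,205),(345,215),(298,225)]:print(p,hsv[p[1],p[0]])
c=im[175:265,140:350];c=cv2.resize(c,None,fx=3.8,fy=3.8,interpolation=cv2.INTER_CUBIC);cv2.imwrite("pics/c0.png",c)
for n,p,z in[("sander",(168,229),.04),("knob",(322,215),.07),("plinth",(278,219),.033)]:print(n,onz(m,p,z))
E
```

```text
(168, 220) [ 12 142  99]
(155, 235) [ 12 149  70]
(275, 215) [ 15  78 111]
(252, 240) [ 21  75 129]
(330, 245) [ 19  16 128]
(322, 215) [113  32  64]
(310, 205) [111  22 118]
(345, 215) [ 24   9 136]
(298, 225) [120  14 145]
sander [0.49661158 0.2730191  0.04      ]
knob [ 0.52524588 -0.12268281  0.07      ]
plinth [ 0.51894998 -0.01153232  0.033     ]
```

View pics/c0.png

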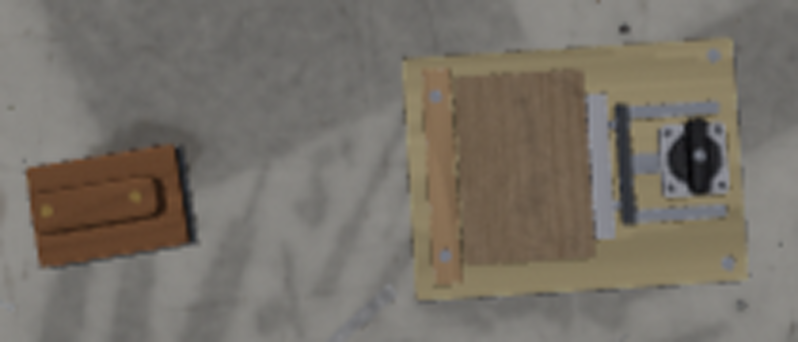

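The crop shows the bed corners at (404,58), (733,38), (747,278) and (418,300). It also shows the plinth top, the knob bar running vertically at x≈697 from y=120 to 193, and the sander deck corners.

```bash
python3 - <<'E'
from h import *
m=manip.camera_model("top")
f=lambda pts,z:np.array([onz(m,(x/3.8+140-.37,y/3.8+175-.37),z) for x,y in pts])
def ang(a,b):d=b-a;return np.arctan2(d[1],d[0])
for n,p,z in[("bed",[(404,58),(733,38),(747,278),(418,300)],.015),("plinth",[(455,77),(583,68),(595,258),(463,265)],.033),("sander",[(26,168),(178,146),(192,242),(41,268)],.033)]:
    P=f(p,z);c=P.mean(0);S=[np.linalg.norm(P[i]-P[i-1]) for i in range(4)]
    print(n,c,"sides",np.round(S,4),"xaxis ang",ang(P[3],P[0]),ang(P[2],P[1]),"yaxis-90",ang(P[1],P[0])-np.pi/2,ang(P[2],P[3])-np.pi/2)
P=f([(697,193),(697,120),(698,156)],.076);print("knob",P,ang(P[0],P[1]))
P=f([(47,211),(135,197),],.065);print("handle",P,ang(P[1],P[0])-np.pi/2)
P=f([(435,96),(445,256),(713,55),(728,263)],.02);print("screws",P,ang(P[1],P[0]),ang(P[3],P[2]))
# red-brown mask
im=cv2.imread("pics/top0.png");h=cv2.cvtColor(im,cv2.COLOR_BGR2HSV)
M=cv2.inRange(h,(5,110,40),(17,255,255));M[:,:140]=0;M[:,200:]=0;M[:200]=0;M[260:]=0
c=max(cv2.findContours(M,0,2)[0],key=cv2.contourArea);print(cv2.minAreaRect(c),onz(m,cv2.minAreaRect(c)[0],.033))
E
```

```text
bed [ 0.51998277 -0.04564908  0.015     ] sides [0.169  0.2302 0.1674 0.2283] xaxis ang 0.04911189784480026 0.03753160649254969 yaxis-90 0.046370088230742734 0.05338937169893532
plinth [ 0.52029168 -0.0102904   0.033     ] sides [0.129  0.0881 0.1304 0.0901] xaxis ang 0.0321029929650338 0.04784976259808504 yaxis-90 0.05598956602522076 0.03950510689978137
sander [0.49734586 0.27407415 0.033     ] sides [0.0695 0.1054 0.0666 0.1047] xaxis ang 0.15403173374281734 0.1443155118998464 yaxis-90 0.12995147191845402 0.15684962195074048
knob [[ 0.49881862 -0.12427281  0.076     ]
 [ 0.54678121 -0.12518443  0.076     ]
 [ 0.52308742 -0.12538929  0.076     ]] -0.019004637471763786
handle [[0.4932782  0.30624221 0.065     ]
 [0.50177674 0.24765961 0.065     ]] 0.14406435139344964
screws [[ 0.57112077  0.0511488   0.02      ]
 [ 0.46005858  0.04529363  0.02      ]
 [ 0.59692907 -0.14228315  0.02      ]
 [ 0.45262337 -0.14978443  0.02      ]] 0.05267102799558606 0.05193514694450172
((167.9298095703125, 228.81124877929688), (26.147428512573242, 39.73461151123047), 80.90972137451172) [0.49737695 0.27523767 0.033     ]
```

```bash
cat >> h.py <<'E'
def th():
    q=manip.get_state()["eef_rot"];return 2*np.arctan2(q[1],q[0])
def rows(tgt,theta,n,start=None,r=4):
    s=manip.get_state();p=s["ee_pos"].copy();t=th() if start is None else start[3]
    if start is not None:p=np.array(start[:3],float)
    d=(np.array(tgt)-p)/n;dt=(theta-t)/n;print("from",np.round(p,4),round(t,3),"t",s["time_s"])
    out=[]
    for i in range(n):
        c,s_=np.cos(t),np.sin(t)
        out.append([round(float(v),r) for v in(d[0]*c+d[1]*s_,d[0]*s_-d[1]*c,-d[2],-dt)]);t+=dt
    for i in range(0,n,8):print(out[i:i+8])
E
python3 -c "
from h import *
rows([.5235,-.1265,.13],3.13,16)"
```

```text
from [ 0.2363 -0.5783  0.2498] 0.388 t 0.1
[[0.0273, -0.0194, 0.0075, -0.1714], [0.0302, -0.0144, 0.0075, -0.1714], [0.0322, -0.0091, 0.0075, -0.1714], [0.0333, -0.0034, 0.0075, -0.1714], [0.0334, 0.0023, 0.0075, -0.1714], [0.0325, 0.008, 0.0075, -0.1714], [0.0307, 0.0134, 0.0075, -0.1714], [0.0279, 0.0184, 0.0075, -0.1714]]
[[0.0244, 0.0229, 0.0075, -0.1714], [0.0201, 0.0267, 0.0075, -0.1714], [0.0153, 0.0298, 0.0075, -0.1714], [0.01, 0.0319, 0.0075, -0.1714], [0.0044, 0.0332, 0.0075, -0.1714], [-0.0014, 0.0334, 0.0075, -0.1714], [-0.007, 0.0327, 0.0075, -0.1714], [-0.0125, 0.031, 0.0075, -0.1714]]
```

Call:
{"op": "arm_command", "data": {
  "plan": [
    [0.027,-0.019,0.0075,-0.171,0],
    [0.03,-0.014,0.0075,-0.171,0],
    [0.032,-0.009,0.0075,-0.171,0],
    [0.033,-0.003,0.0075,-0.171,0],
    [0.033,0.002,0.0075,-0.171,0],
    [0.0325,0.008,0.0075,-0.171,0],
    [0.031,0.013,0.0075,-0.171,0],
    [0.028,0.018,0.0075,-0.171,0]
  ]
}}

```text
time_s: 1.1
ee_pos: [0.3795, -0.3531, 0.1899]
eef_rot: [0.637, 0.771, 0.0, -0.0]
force: [0.6, -0.8, -0.8]
width: 0.998
gripper_force: 0.0
```

Call:
{"op": "arm_command", "data": {
  "plan": [
    [0.0245,0.023,0.0075,-0.171,0],
    [0.02,0.027,0.0075,-0.171,0],
    [0.015,0.03,0.0075,-0.171,0],
    [0.01,0.032,0.0075,-0.171,0],
    [0.0045,0.033,0.0075,-0.171,0],
    [-0.001,0.033,0.0075,-0.171,0],
    [-0.007,0.033,0.0075,-0.171,0],
    [-0.0125,0.031,0.0075,-0.171,0]
  ]
}}

```text
time_s: 2.1
ee_pos: [0.5241, -0.1278, 0.1299]
eef_rot: [0.006, 1.0, 0.0, -0.0]
force: [-0.3, 0.4, 0.7]
width: 1.002
gripper_force: 0.0
```

```bash
python3 -c "
from h import *
m=manip.camera_model('wrist');rows([.5235,-.1265,.066],3.13,4)
cv2.imwrite('pics/w1.png',manip.camera('wrist'));print(m)"
```

```text
from [ 0.5241 -0.1278  0.1299] 3.129 t 2.1
[[0.0001, 0.0003, 0.016, -0.0001], [0.0001, 0.0003, 0.016, -0.0001], [0.0001, 0.0003, 0.016, -0.0001], [0.0001, 0.0003, 0.016, -0.0001]]
{'camera_matrix': array([[325.1922621 ,   0.        , 276.70822956],
       [  0.        , 325.1922621 , 212.80254899],
       [  0.        ,   0.        ,   1.        ]]), 'T': array([[ 1.00082902e-02, -9.51080667e-01, -3.08780503e-01,
         4.44919937e-01],
       [ 9.99949544e-01,  9.25278255e-03,  3.91100673e-03,
        -1.27144606e-01],
       [-8.62604046e-04, -3.08804065e-01,  9.51125284e-01,
         2.53150925e-01],
       [ 0.00000000e+00,  0.00000000e+00,  0.00000000e+00,
         1.00000000e+00]])}
```

View pics/w1.png

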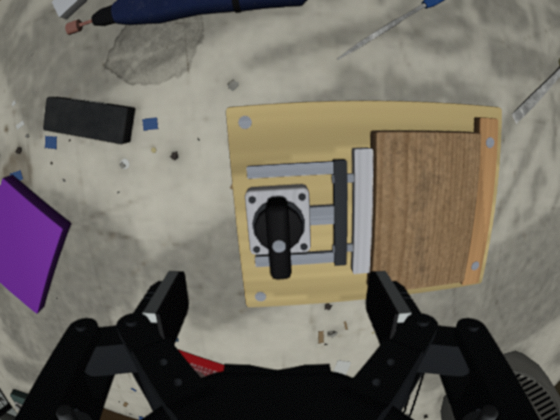

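The wrist view shows the knob bar from (277,203) to (281,273), midway between the fingertips at 180 and 372. I'll check the position with the fisheye rays.

```bash
cat >> h.py <<'E'
def wz(m,px,z):
    K=m["camera_matrix"];T=m["T"]
    q=cv2.fisheye.undistortPoints(np.array([[px]],float),K,np.zeros(4))[0,0]
    d=T[:3,:3]@np.array([q[0],-q[1],-1.]);o=T[:3,3];return o+d*(z-o[2])/d[2]
E
python3 -c "
from h import *
m=manip.camera_model('wrist')
for p,z in[((277,199),.076),((281,277),.076),((279,245),.076)]:print(wz(m,p,z))
for p in [(375,130),(481,133),(373,275),(465,288)]:print('pl',wz(m,p,.033))"
```

```text
[ 0.49537259 -0.12515876  0.076     ]
[ 0.54525499 -0.12264971  0.076     ]
[ 0.52355666 -0.12395614  0.076     ]
pl [ 0.45752634 -0.05764253  0.033     ]
pl [0.45297659 0.03164003 0.033     ]
pl [ 0.56924438 -0.0490601   0.033     ]
pl [0.58827722 0.04341598 0.033     ]
```

Call:
{"op": "arm_command", "data": {
  "plan": [
    [0,0,0.016,0,0],
    [0,0,0.016,0,0],
    [0,0,0.016,0,0],
    [0,0,0.016,0,0],
    [0,0,0,0,1],
    [0,0,0,0,1],
    [0,0,0,0,1],
    [0,0,0,0,1]
  ],
  "force": 40
}}

```text
time_s: 3.15
ee_pos: [0.5241, -0.1284, 0.0669]
eef_rot: [0.009, 1.0, 0.0, 0.001]
force: [6.7, 33.4, 26.5]
width: 0.157
gripper_force: 44.9
```

Call:
{"op": "arm_command", "data": {
  "plan": [
    [0,0,0,0,0.5],
    [0,0.003,-0.005,0,0.5],
    [0,0,0,0,0.5],
    [0,0,0,0,1],
    [0,0,0,0,1],
    [0,0,0,0,1],
    [0,0,0,0,1],
    [0,0,0,0,1]
  ]
}}

```text
time_s: 4.15
ee_pos: [0.5237, -0.1264, 0.0715]
eef_rot: [0.009, 1.0, -0.0, 0.0]
force: [-3.5, -4.4, 6.2]
width: 0.158
gripper_force: 40.7
```

Call:
{"op": "arm_command", "data": {
  "plan": [
    [0,0,0,0.12,1],
    [0,0,0,0.12,1],
    [0,0,0,0.12,1],
    [0,0,0,0.12,1],
    [0,0,0,0.12,1],
    [0,0,0,0.1,1],
    [0,0,0,0.1,1],
    [0,0,0,0,1]
  ]
}}

```text
time_s: 5.15
ee_pos: [0.5239, -0.1262, 0.0714]
eef_rot: [0.397, 0.918, -0.0, 0.0]
force: [-0.9, -3.6, 5.9]
width: 0.155
gripper_force: 40.8
```

```bash
python3 -c "
from h import *
s=manip.get_state();print(th(),s['force'],s['moment'],s['ee_pos'])"
```

```text
2.324320773167842 [-0.87826684 -3.61058626  5.85344767] [-0.53716574  0.10704376  0.10869045] [ 0.52388821 -0.12616972  0.07143061]
```

Call:
{"op": "arm_command", "data": {
  "plan": [
    [0,0,0,0.08,1],
    [0,0,0,0.08,1],
    [0,0,0,0.08,1],
    [0,0,0,0.08,1],
    [0,0,0,0.08,1],
    [0,0,0,0,1],
    [0,0,0,0,1],
    [0,0,0,0,1]
  ]
}}

```text
time_s: 6.15
ee_pos: [0.524, -0.1261, 0.0714]
eef_rot: [0.57, 0.821, 0.0, 0.0]
force: [0.3, -3.0, 5.1]
width: 0.152
gripper_force: 40.8
```

```bash
python3 -c "
from h import *
s=manip.get_state();print(th(),s['force'],s['moment'],s['ee_pos'])"
```

```text
1.9279432712243467 [ 0.30646915 -2.98713828  5.12863464] [-0.60854163 -0.06826171  0.13047482] [ 0.52404451 -0.12613698  0.07143331]
```

Call:
{"op": "arm_command", "data": {
  "plan": [
    [0,0,0,0.05,1],
    [0,0,0,0.05,1],
    [0,0,0,0.05,1],
    [0,0,0,0,1],
    [0,0,0,0,1],
    [0,0,0,0,1],
    [0,0,0,0,1],
    [0,0,0,0,1]
  ]
}}

```text
time_s: 7.15
ee_pos: [0.524, -0.1261, 0.0714]
eef_rot: [0.63, 0.776, 0.0, 0.0]
force: [-0.1, -1.9, 5.8]
width: 0.152
gripper_force: 40.8
```

```bash
python3 -c "
from h import *
s=manip.get_state();print(th(),s['force'],s['moment'],s['ee_pos'])
im=manip.camera('wrist');cv2.imwrite('pics/w2.png',im)"
```

```text
1.7780190681702608 [-0.08982633 -1.89125388  5.7879782 ] [-0.50881072 -0.15591962  0.17442528] [ 0.52403718 -0.12612525  0.07142609]
```

View pics/w2.png

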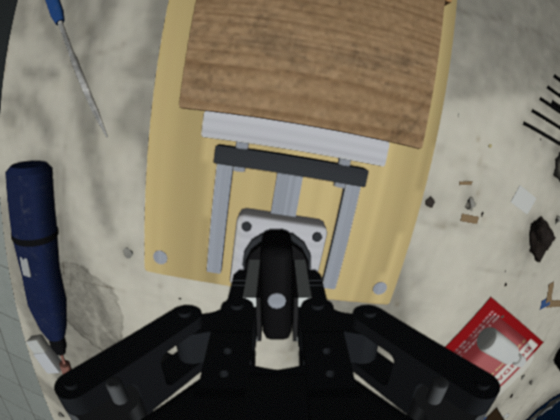

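The jaw now touches the plinth's edge, the springs are compressed (carrier at y≈165 in the picture), and the bar sits between the pads. I'll turn slightly more and average the torque.

Call:
{"op": "arm_command", "data": {
  "plan": [
    [0,0,0,0.05,1],
    [0,0,0,0.05,1],
    [0,0,0,0.05,1],
    [0,0,0,0,1],
    [0,0,0,0,1],
    [0,0,0,0,1],
    [0,0,0,0,1],
    [0,0,0,0,1]
  ]
}}

```text
time_s: 8.2
ee_pos: [0.5241, -0.1261, 0.0715]
eef_rot: [0.687, 0.727, 0.0, 0.0]
force: [1.2, -3.5, 4.9]
width: 0.162
gripper_force: 40.8
```

```bash
python3 -c "
from h import *
M=[]
for i in range(8):
    s=manip.get_state();M.append(s['moment'][2]);manip.camera('top')
print(th(),np.round(M,3),s['force'])"
```

```text
1.6280506535961217 [0.163 0.195 0.156 0.16  0.228 0.206 0.166 0.24 ] [ 1.1629034  -3.74799952  5.14485821]
```

Call:
{"op": "arm_command", "data": {
  "plan": [
    [0,0,0,0,0],
    [0,0,0,0,0],
    [0,0,0,0,0],
    [0,0,-0.02,0,0],
    [0,0,-0.03,0,0],
    [0,0,-0.03,0,0],
    [0,0,0,0,0],
    [0,0,0,0,0]
  ]
}}

```text
time_s: 9.6
ee_pos: [0.5234, -0.1257, 0.1508]
eef_rot: [0.688, 0.726, -0.0, -0.0]
force: [0.5, 0.2, -0.1]
width: 1.001
gripper_force: 0.0
```

```bash
python3 -c "
from h import *
rows([.4972,.2745,.15],1.716,12)
im=manip.camera('wrist');cv2.imwrite('pics/w3.png',im)"
```

```text
from [ 0.5234 -0.1257  0.1508] 1.624 t 9.6
[[0.0334, -0.0004, 0.0001, -0.0077], [0.0334, -0.0001, 0.0001, -0.0077], [0.0334, 0.0001, 0.0001, -0.0077], [0.0334, 0.0004, 0.0001, -0.0077], [0.0334, 0.0006, 0.0001, -0.0077], [0.0334, 0.0009, 0.0001, -0.0077], [0.0334, 0.0011, 0.0001, -0.0077], [0.0334, 0.0014, 0.0001, -0.0077]]
[[0.0334, 0.0016, 0.0001, -0.0077], [0.0334, 0.0019, 0.0001, -0.0077], [0.0334, 0.0022, 0.0001, -0.0077], [0.0333, 0.0024, 0.0001, -0.0077]]
```

View pics/w3.png

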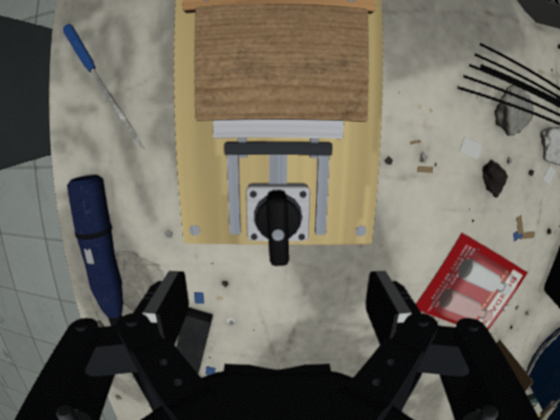

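The bar has turned about 90° in total, from along x to along y, and the jaw is pressed against the plinth edge at row 121. Next I go to the sander.

```bash
python3 -c "
from h import *
m=manip.camera_model('wrist')
P=np.array([wz(m,p,.033) for p in [(195,118),(368,121),(370,12),(195,8)]]);print(P,P.mean(0))
print('knob',wz(m,(278,234),.076),wz(m,(278,194),.076),wz(m,(278,265),.076))"
```

```text
[[ 0.4583538  -0.05430419  0.033     ]
 [ 0.58761707 -0.04904155  0.033     ]
 [ 0.58418291  0.03637848  0.033     ]
 [ 0.45370717  0.03153267  0.033     ]] [ 0.52096524 -0.00885865  0.033     ]
knob [ 0.52421987 -0.1256658   0.076     ] [ 0.52269166 -0.0986838   0.076     ] [ 0.52551557 -0.14843427  0.076     ]
```

Call:
{"op": "arm_command", "data": {
  "plan": [
    [0.05,0,0,-0.011,0],
    [0.05,0,0,-0.011,0],
    [0.05,0.001,0,-0.011,0],
    [0.05,0.001,0,-0.011,0],
    [0.05,0.0015,0,-0.012,0],
    [0.05,0.002,0,-0.012,0],
    [0.05,0.0025,0,-0.012,0],
    [0.05,0.003,0,-0.012,0]
  ]
}}

```text
time_s: 10.65
ee_pos: [0.497, 0.275, 0.1502]
eef_rot: [0.654, 0.757, -0.001, -0.0]
force: [0.2, -0.7, -0.8]
width: 1.002
gripper_force: 0.0
```

```bash
python3 -c "
from h import *
m=manip.camera_model('wrist');rows([.4972,.2745,.055],1.716,4)
cv2.imwrite('pics/w4.png',manip.camera('wrist'))"
```

```text
from [0.497  0.275  0.1502] 1.716 t 10.65
[[-0.0001, 0.0, 0.0238, 0.0001], [-0.0001, 0.0, 0.0238, 0.0001], [-0.0001, 0.0, 0.0238, 0.0001], [-0.0001, 0.0, 0.0238, 0.0001]]
```

View pics/w4.png

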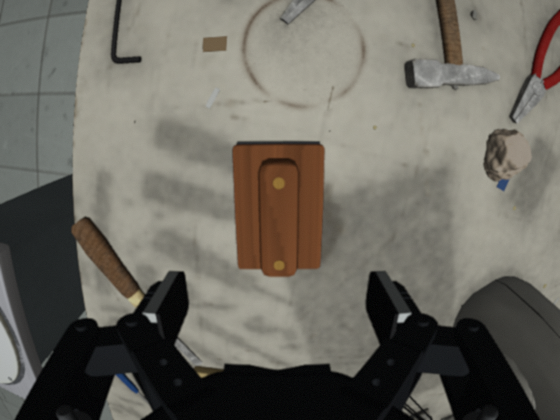

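The view shows the sander aligned with the fingers, with the handle from (279,160) to (279,276). Now I descend and grip.

```bash
python3 -c "
from h import *
m=manip.camera_model('wrist')
print(wz(m,(279,159),.062),wz(m,(279,276),.062))
print(np.mean([wz(m,p,.033) for p in[(233,146),(324,145),(322,268),(237,269)]],0))"
```

```text
[0.49126193 0.32692796 0.062     ] [0.50435218 0.24163596 0.062     ]
[0.49825488 0.28277848 0.033     ]
```

Call:
{"op": "arm_command", "data": {
  "plan": [
    [0,0,0.025,0,0],
    [0,0,0.025,0,0],
    [0,0,0.025,0,0],
    [0,0,0.02,0,0],
    [0,0,0,0,1],
    [0,0,0,0,1],
    [0,0,0,0,1],
    [0,0,0,0,1]
  ],
  "force": 60
}}

```text
time_s: 11.7
ee_pos: [0.4982, 0.2737, 0.057]
eef_rot: [0.654, 0.756, 0.001, 0.0]
force: [1.3, 0.0, 2.1]
width: 0.311
gripper_force: 62.6
```

```bash
python3 -c "
from h import *
im=cv2.imread('pics/scene0.png');m=manip.camera_model('scene');h=cv2.cvtColor(im,cv2.COLOR_BGR2HSV)
M=cv2.inRange(h,(5,120,40),(17,255,255));M[:,:170]=0;M[:,240:]=0;M[:265]=0;M[325:]=0
c=max(cv2.findContours(M,0,2)[0],key=cv2.contourArea)
hull=cv2.convexHull(c)[:,0];print(cv2.approxPolyDP(c,4,True)[:,0].tolist())
for p in hull:print(p,onz(m,p,.033)[:2],end=' ')
m=manip.camera_model('wrist');print();print(m['T'][:3,3]-manip.get_state()['ee_pos'])"
```

```text
[[209, 272], [180, 301], [200, 318], [228, 286]]
[209 272] [0.53289782 0.23053117] [213 274] [0.52147798 0.22733035] [226 284] [0.47761486 0.22343818] [228 286] [0.47004569 0.2236836 ] [227 288] [0.4677054  0.22895839] [225 291] [0.46508174 0.23764401] [202 317] [0.45268952 0.31876838] [200 318] [0.45407283 0.32355065] [197 316] [0.4628893  0.32522096] [190 311] [0.48432775 0.32863099] [186 308] [0.49701063 0.33037637] [180 302] [0.51934212 0.33063251] [180 301] [0.52141063 0.32903199] [192 287] [0.53028658 0.2859484 ] [207 272] [0.53644027 0.23397047] 
[-0.01149748  0.07816596  0.12327445]
```

Call:
{"op": "arm_command", "data": {
  "plan": [
    [0,0,0,0,1],
    [0,0,-0.003,0,1],
    [0,0,-0.012,0,1],
    [0,0,-0.02,0,1],
    [0,0,-0.02,0,1],
    [0,0,-0.02,0,1],
    [0,0,-0.01,0,1],
    [0,0,0,0,1]
  ],
  "force": 90
}}

```text
time_s: 12.7
ee_pos: [0.498, 0.2736, 0.1419]
eef_rot: [0.654, 0.756, 0.0, 0.0]
force: [-0.2, 0.1, -3.7]
width: 0.31
gripper_force: 91.8
```

```bash
python3 -c "
from h import *
s=manip.get_state();print(s['force'],s['moment'])
rows([.4803,-.0149,.13],1.619,12)"
```

```text
[-0.22208569  0.12131909 -3.74516085] [-0.02304271  0.01777098  0.05654603]
from [0.498  0.2736 0.1419] 1.716 t 12.7
[[-0.0236, -0.0049, 0.001, 0.0081], [-0.0236, -0.0047, 0.001, 0.0081], [-0.0237, -0.0046, 0.001, 0.0081], [-0.0237, -0.0044, 0.001, 0.0081], [-0.0237, -0.0042, 0.001, 0.0081], [-0.0238, -0.004, 0.001, 0.0081], [-0.0238, -0.0038, 0.001, 0.0081], [-0.0238, -0.0036, 0.001, 0.0081]]
[[-0.0238, -0.0034, 0.001, 0.0081], [-0.0239, -0.0032, 0.001, 0.0081], [-0.0239, -0.003, 0.001, 0.0081], [-0.0239, -0.0028, 0.001, 0.0081]]
```

Call:
{"op": "arm_command", "data": {
  "plan": [
    [-0.0355,-0.007,0,0.012,1],
    [-0.0355,-0.007,0,0.012,1],
    [-0.0355,-0.0065,0,0.012,1],
    [-0.0355,-0.006,0,0.012,1],
    [-0.0355,-0.0055,0,0.012,1],
    [-0.036,-0.005,0,0.012,1],
    [-0.036,-0.005,0,0.012,1],
    [-0.036,-0.0045,0,0.012,1]
  ]
}}

```text
time_s: 13.7
ee_pos: [0.4803, -0.0164, 0.1406]
eef_rot: [0.69, 0.724, -0.0, -0.0]
force: [0.2, -0.6, -2.5]
width: 0.307
gripper_force: 91.7
```

Call:
{"op": "arm_command", "data": {
  "plan": [
    [0,0,0.01,0,1],
    [0,0,0.01,0,1],
    [0,0,0.01,0,1],
    [0,0,0,0,1],
    [0,0,0,0,1],
    [0,0,0,0,1],
    [0,0,0,0,1],
    [0,0,0,0,1]
  ]
}}

```text
time_s: 14.7
ee_pos: [0.481, -0.0154, 0.1114]
eef_rot: [0.69, 0.724, 0.0, 0.0]
force: [0.7, -0.3, -2.0]
width: 0.31
gripper_force: 91.6
```

```bash
python3 -c "
from h import *
rows([.4803,-.0149,.095],1.619,1)
F=[]
for i in range(5):
    F.append(manip.get_state()['force'][2]);im=manip.camera('top')
print(np.round(F,2))
cv2.imwrite('pics/c5.png',cv2.resize(im[150:290,200:360],None,fx=4,fy=4,interpolation=cv2.INTER_CUBIC))"
```

```text
from [ 0.481  -0.0154  0.1114] 1.62 t 14.7
[[0.0005, -0.0006, 0.0164, 0.0008]]
[-2.04 -2.53 -2.02 -2.25 -2.11]
```

View pics/c5.png

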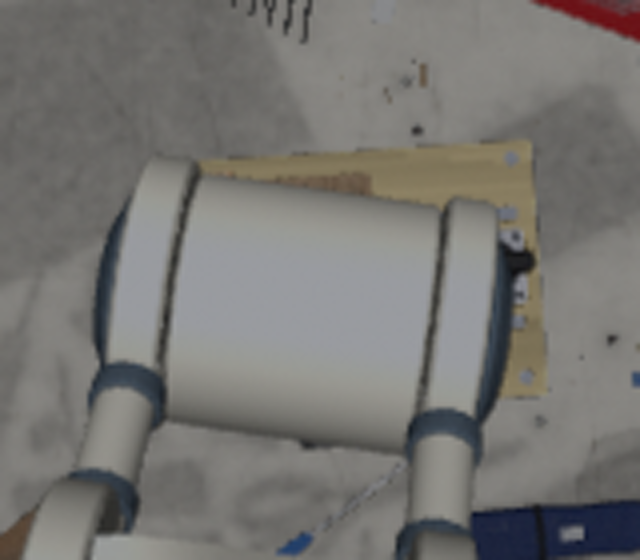

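The arm hides the sander in this top view, so I'll lower it and use the force reading for contact.

Call:
{"op": "arm_command", "data": {
  "plan": [
    [0,0,0.008,0,1],
    [0,0,0.008,0,1],
    [0,0,0.004,0,1],
    [0,0,0.002,0,1],
    [0,0,0.0015,0,1],
    [0,0,0,0,1],
    [0,0,0,0,1],
    [0,0,0,0,1]
  ]
}}

```text
time_s: 15.95
ee_pos: [0.4807, -0.0153, 0.0879]
eef_rot: [0.69, 0.724, -0.0, -0.0]
force: [-4.2, -0.5, 4.8]
width: 0.314
gripper_force: 92.7
```

```bash
python3 -c "
from h import *
F=[]
for i in range(4):
    s=manip.get_state();F.append(s['force'][2]);manip.camera('top')
print(np.round(F,2),s['moment'],s['ee_pos'])"
```

```text
[4.77 4.9  4.42 4.31] [0.0689875  0.94854623 0.01570156] [ 0.48079427 -0.0152987   0.08779591]
```

Call:
{"op": "arm_command", "data": {
  "plan": [
    [0,0,0.0015,0,1],
    [0,0,0.001,0,1],
    [0,0,0.0005,0,1],
    [0,0,0,0,1],
    [0,0,0,0,1],
    [0,0,0,0,1],
    [0,0,0,0,1],
    [0,0,0,0,1]
  ]
}}

```text
time_s: 17.15
ee_pos: [0.4809, -0.0153, 0.0849]
eef_rot: [0.69, 0.724, 0.0, 0.0]
force: [-4.9, 0.1, 8.2]
width: 0.313
gripper_force: 93.1
```

Call:
{"op": "arm_command", "data": {
  "plan": [
    [0,0.003,0,0,1],
    [0,0.005,0,0,1],
    [0,0.006,0,0,1],
    [0,0.006,0,0,1],
    [0,0.006,0,0,1],
    [0,0.006,0,0,1],
    [0,0.006,0,0,1],
    [0,0.006,0,0,1]
  ]
}}

```text
time_s: 18.15
ee_pos: [0.5247, -0.0132, 0.0848]
eef_rot: [0.69, 0.724, -0.0, -0.0]
force: [-7.5, -0.7, 8.9]
width: 0.311
gripper_force: 93.2
```

Call:
{"op": "arm_command", "data": {
  "plan": [
    [0,0.006,0,0,1],
    [0,0.006,0,0,1],
    [0,0.006,0,0,1],
    [0,0.006,0,0,1],
    [0,0.006,0,0,1],
    [0,0.006,0,0,1],
    [0,0.004,0,0,1],
    [0,0,0,0,1]
  ]
}}

```text
time_s: 19.15
ee_pos: [0.5652, -0.0112, 0.0849]
eef_rot: [0.69, 0.724, 0.0, 0.0]
force: [-4.7, 0.2, 8.4]
width: 0.313
gripper_force: 93.1
```

```bash
python3 -c "
from h import *
s=manip.get_state();print(s['force'],s['ee_pos'])
rows([.497,.271,.14],1.716,8,start=[.5635,-.0115,.145,1.62])"
```

```text
[-4.6618913   0.16664427  8.36129987] [ 0.56516339 -0.01121277  0.08492553]
from [ 0.5635 -0.0115  0.145 ] 1.62 t 19.15
[[0.0357, -0.0066, 0.0006, -0.012], [0.0358, -0.0061, 0.0006, -0.012], [0.0358, -0.0057, 0.0006, -0.012], [0.0359, -0.0053, 0.0006, -0.012], [0.036, -0.0048, 0.0006, -0.012], [0.036, -0.0044, 0.0006, -0.012], [0.0361, -0.004, 0.0006, -0.012], [0.0361, -0.0035, 0.0006, -0.012]]
```

Call:
{"op": "arm_command", "data": {
  "plan": [
    [0,0,-0.005,0,1],
    [0,0,-0.01,0,1],
    [0,0,-0.015,0,1],
    [0,0,-0.015,0,1],
    [0,0,-0.01,0,1],
    [0,0,0,0,1],
    [0,0,0,0,1],
    [0,0,0,0,1]
  ]
}}

```text
time_s: 20.15
ee_pos: [0.5645, -0.0112, 0.1393]
eef_rot: [0.69, 0.724, -0.0, -0.0]
force: [1.2, -0.5, -2.9]
width: 0.309
gripper_force: 91.7
```

Call:
{"op": "arm_command", "data": {
  "plan": [
    [0.036,-0.0065,0,-0.012,1],
    [0.036,-0.006,0,-0.012,1],
    [0.036,-0.006,0,-0.012,1],
    [0.036,-0.005,0,-0.012,1],
    [0.036,-0.005,0,-0.012,1],
    [0.036,-0.0045,0,-0.012,1],
    [0.036,-0.004,0,-0.012,1],
    [0.036,-0.0035,0,-0.012,1]
  ]
}}

```text
time_s: 21.15
ee_pos: [0.4978, 0.2731, 0.1394]
eef_rot: [0.654, 0.757, -0.0, -0.0]
force: [0.6, -0.1, -2.7]
width: 0.31
gripper_force: 91.7
```

Call:
{"op": "arm_command", "data": {
  "plan": [
    [0,0,0.01,0,1],
    [0,0,0.02,0,1],
    [0,0,0.02,0,1],
    [0,0,0.016,0,1],
    [0,0,0.006,0,1],
    [0,0,0.004,0,1],
    [0,0,0,0,1],
    [0,0,0,0,1]
  ]
}}

```text
time_s: 22.15
ee_pos: [0.4985, 0.2721, 0.0642]
eef_rot: [0.654, 0.756, 0.0, 0.0]
force: [-0.2, -0.5, -2.0]
width: 0.312
gripper_force: 91.7
```

Call:
{"op": "arm_command", "data": {
  "plan": [
    [0,0,0.003,0,1],
    [0,0,0.002,0,1],
    [0,0,0.001,0,1],
    [0,0,0.001,0,1],
    [0,0,0,0,1],
    [0,0,0,0,1],
    [0,0,0,0,1],
    [0,0,0,0,1]
  ]
}}

```text
time_s: 23.15
ee_pos: [0.4983, 0.272, 0.0568]
eef_rot: [0.654, 0.756, -0.0, 0.0]
force: [-1.2, -1.3, 2.9]
width: 0.311
gripper_force: 92.2
```

Contact is made with no extra load, so I'll release and rise.

Call:
{"op": "arm_command", "data": {
  "plan": [
    [0,0,0,0,0.5],
    [0,0,0,0,0],
    [0,0,0,0,0],
    [0,0,0,0,0],
    [0,0,-0.02,0,0],
    [0,0,-0.04,0,0],
    [0,0,-0.05,0,0],
    [0,0,-0.03,0,0]
  ]
}}

```text
time_s: 24.15
ee_pos: [0.4987, 0.2722, 0.1991]
eef_rot: [0.654, 0.756, 0.001, 0.001]
force: [-0.1, 0.1, 0.2]
width: 0.995
gripper_force: 0.0
```

Call:
{"op": "arm_command", "data": {
  "plan": [
    [-0.03,0,0,0,0],
    [-0.03,0,0,0,0],
    [-0.03,0,0,0,0],
    [-0.03,0,0,0,0],
    [0,0,0,0,0],
    [0,0,0,0,0],
    [0,0,0,0,0],
    [0,0,0,0,0]
  ]
}}

```text
time_s: 25.15
ee_pos: [0.5155, 0.1538, 0.1968]
eef_rot: [0.654, 0.757, 0.0, -0.0]
force: [0.4, 0.2, 0.7]
width: 1.001
gripper_force: 0.0
```

```bash
python3 -c "
from h import *
a=manip.camera('wrist');b=manip.camera('scene')[180:340,150:370]
b=cv2.resize(b,(440,320));a=cv2.resize(a,(360,270));o=np.zeros((320,800,3),np.uint8);o[:,:440]=b;o[:270,440:]=a;cv2.imwrite('pics/e.png',o)
print(manip.get_state()['ee_pos'])"
```

```text
[0.51552645 0.15366932 0.19677064]
```

View pics/e.png

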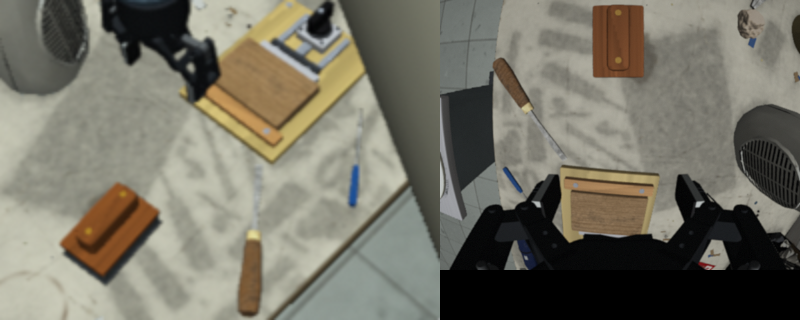

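The sander stands flat on the bench at about (110,232), clear of the jig. The plinth is still against the fence and jaw, and the gripper touches nothing.

```bash
python3 -c "
from cell import manip
print(manip.job_done())"
```

```text
the job is handed in; nothing more can be done
None
```

I clamped the plinth, sanded it end to end in one stroke with the foam about half squeezed, put the sander back on the bench, and handed the job in at about 25 s; no verdict came back, and the knob's slip (about 0.6 rad) is my estimate from the turn and torque.

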